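Lock the game-corner turntable with its pin

ROBOT

A 6-joint arm with a two-finger parallel gripper is mounted at the origin on the work surface. World frame = base frame: x ahead of the robot, y to its left, z up, the work surface at z = 0. Lengths are in mm, angles in rad, forces in N, time in s.
With the tool pointing down it reaches from about 275 to 825 mm from the base axis. Payload 5.2 kg.
Tool frame: the origin (TCP) lies at the very end of the fingers, on their centre line; the grasp point (between the pads) lies 19 mm behind it; z points along the fingers, y is the direction in which the jaws open and shut (so a half turn about z gives the same grasp; the last joint's range is limited). The gripper opens to 93 mm and grips with 3 to 60 N. Pads are 15 mm wide; open, the fingers measure 128 mm over their backs; the gripper's body (75 mm by 188 mm) begins 65 mm behind the grasp point.
Start: joints at [0.986, 0.259, 1.535, -0, 1.348, -0.203], TCP at [204.904, 510.411, 218.653] pointing down, gripper open.
Joint ranges: [-3.14, 3.14], [-0.91, 2.08], [0.19, 2.58], [-1.22, 4.36], [0.22, 2.71], [-3.12, 3.12]. Speed limits (rad/s): [2.57, 2.57, 3.14, 3.14, 3.14, 3.14].

INTERFACE

Orientations are given as [roll, pitch, yaw] about the fixed x, y, z axes, in that order (R = Rz(yaw) Ry(pitch) Rx(roll)).
In Python, from bench import robot gives the robot as it stands. The module is installed in compiled form; this text tells all that it offers. Calls block until the motion is done:
- robot.move_ptp(position, orientation): joint-space move of the TCP to a pose.
- robot.move_linear(position, ori=None, speed=150, f_stop=None): straight line of the TCP; ori=None keeps the orientation; speed is the mean speed in mm/s. With f_stop (N) it stops when the force on the tool has changed by that much, and returns True; else False.
- robot.move_j(angles): joint-space move.
- robot.move_gripper(opening): opening from 0.0 (shut) to 1.0 (fully open); the grip force is fixed at half the most; returns when the fingers have stopped.
- robot.sleep(seconds).
- robot.inverse_kinematics(position, orientation): joint angles nearest the present ones, or None.
- robot.get_image(name): name is "side" or "top" or "wrist"; returns a dict with "img" (420x560x3 uint8, blue, green, red), "fovy" (degrees; the focal length in pixels is half the picture's height over the tangent of half this angle, whatever the lens; pixels are square), "cx", "cy" (the principal point, pixels), "eye" and "orientation" of the camera in the world. Camera axes: x right, y down, z forward; pixel columns grow to the right and rows downward; lengths in mm; the calibration is good to about 2 mm. The wrist camera is an equidistant fisheye: a pixel r from the principal point sees the ray r / f radians off the axis. A picture is of the moment at which its call begins. There is no depth.
A pose or a line that the arm cannot do raises robot.MotionError and nothing moves.
- robot.hand_in(): hands the job in, once; it reports no verdict.
Readings, each from a call of its own:
- robot.current_t(): time.
- robot.current_qpos(): joint angles.
- robot.current_joint_vel(): joint speeds.
- robot.current_joint_efforts(): joint torques, N m.
- robot.current_tcp_pos(): TCP position.
- robot.current_eef_rot(): TCP orientation.
- robot.current_contact_force(): force on the tool from outside, world axes, zero at the start.
- robot.current_ft_torque(): the same for the moment, N m.
- robot.current_gripper_width(): opening from 0.0 (shut) to 1.0 (fully open).
Only numpy, scipy, OpenCV 4.12 (cv2) and the standard library are available. Lean on these libraries where they do the work, as an engineer would, in place of code of your own. Each camera call takes 0.05 s, during which the arm holds its last target. There are 200 camera calls.

TASK

Lock the turntable for the game: take the brass locking pin out of its stand, put it through the hole in the turntable's rim and turn the turntable until the pin finds the hidden socket in the fixed foot below (it lies somewhere near the foot's brass tongue), then push the pin fully home so that its collar sits flat on the turntable, and let go. Keep the bowl standing in the middle of the turntable and leave the other ornaments alone.

Things in the scene. Friction and masses are not known exactly. Their poses are not given: they have to be found in the camera images.
- foot: Fixed round foot of the turntable; origin on the turning axis at table height (z = 0), own -x towards its brass tongue. Under the disc it has a flat dark plate, radius 146 mm, top at z = 34 mm, with one vertical through socket (18 mm bore, 3 mm chamfer) 125 mm from the axis. Hidden by the disc and not tracked, it lies anywhere within 0.28 rad either side of the tongue's direction.
- turntable (a joint): Angle of the lacquered cherry disc (radius 158 mm with its rim, 18 mm thick, underside at z = 38, top at z = 56 mm) about the vertical axis, anticlockwise from above positive; 0 when its rim hole lies in the tongue's direction; starts between 0.55 and 1.1 rad. Light friction (about 1 N at the hole): it stays where it is left. Limits -3.1 and 3.1.
- rim_hole (a point): Centre of the mouth, at the disc's top face, of the brass-ringed vertical through hole (16 mm bore, 2 mm chamfer) in the turntable, 125 mm from the axis; it turns with the disc.
- pin: Locking pin, 102 mm long, about 110 g, upright in its stand; origin at the centre of its point (lower end), z along the pin to its handle. Brass shank 14 mm thick with a 4 mm tapered point, up to 46 mm; brass collar 28 mm across from 46 to 52 mm; round pale boxwood handle 22 mm thick from 52 to 102 mm.
- pin_tip (a point): The pin's point (centre of its lower end face). Fully home, the collar's underside lies on the disc's top and the point is at z = 10 mm; with the point resting on the foot's plate instead (z = 34 mm), the collar stands 24 mm above the disc.
- stand: Fixed wooden block 90 x 90 x 55 mm, origin under its centre, with a hole in its top that holds the pin's shank loosely; the pin's collar rests on its top, and the pin lifts straight up out of it.
- bowl: Turned mulberry bowl of boxwood shogi pieces, 124 mm across, 45 mm high, loose in the middle of the disc and turning with it; origin at the centre of its underside.
- flask: Rust-glazed stoneware sake flask, 82 mm across, 145 mm high, standing loose; origin under its centre. A bystander.
- bell: Small brass hand bell with a dark wooden handle, 64 mm across, 92 mm high, standing mouth down; origin under its centre. A bystander.
- tortoise: Bronze tortoise figurine, 115 mm long, 44 mm high; origin under its centre, head along its -x. A bystander.
- tongue (a point): Middle of the top of the foot's brass tongue (30 mm wide, 12 mm high), which sticks out from under the disc to 205 mm from the axis; this point is 185 mm from the axis. Near it is the hidden socket: over the socket the pin's point drops in, elsewhere it just lands on the flat plate.
There are look-alikes about, which are no part of the job. There is more than one size of the pin; the one meant has the size given above.

How it is judged:
By the outcome, as a careful person would: the job done as asked, in the order asked, and still so for the second after the job is handed in, with the robot touching nothing.
It also fails if it takes over 72 s, if anything falls off the work surface, if the arm or the gripper's body presses on something with over 40 N, if the wrist force passes 120 N, or if a joint passes its speed limit or range.

## Working session

There is one attempt and no reset: what is moved stays moved. The work goes in short steps, each a Python script; the robot and the scene stay as the last script left them, time stands still between calls to the robot, and variables do not carry over. Pictures are saved under pics/ and viewed, about 8 in all and at most 12, crops included, and the job is handed in when it is done.

```bash
mkdir -p pics
cat > h.py <<'E'
import numpy as np, cv2
from bench import robot
from scipy.spatial.transform import Rotation as R
def cam(n,save=None):
    c=robot.get_image(n)
    if save: cv2.imwrite(f'pics/{save}.png',c['img'])
    return c
def ray(c,u,v):
    f=c['img'].shape[0]/2/np.tan(np.radians(c['fovy'])/2)
    d=np.array([(u-c['cx'])/f,(v-c['cy'])/f,1.])
    if c.get('wrist'):
        r=np.hypot(d[0],d[1]); d=np.array([d[0]/r*np.sin(r),d[1]/r*np.sin(r),np.cos(r)]) if r>1e-9 else np.array([0,0,1.])
    o=np.array(c['orientation'],float)
    M=o if o.shape==(3,3) else R.from_euler('xyz',o).as_matrix()
    return np.array(c['eye'],float),M@d
def onz(c,u,v,z):
    e,d=ray(c,u,v); return e+d*(z-e[2])/d[2]
def proj(c,p):
    o=np.array(c['orientation'],float); M=o if o.shape==(3,3) else R.from_euler('xyz',o).as_matrix()
    q=M.T@(np.array(p,float)-np.array(c['eye'])); f=c['img'].shape[0]/2/np.tan(np.radians(c['fovy'])/2)
    if c.get('wrist'):
        r=np.hypot(q[0],q[1]);t=np.arctan2(r,q[2]);return c['cx']+f*t*q[0]/r,c['cy']+f*t*q[1]/r
    return c['cx']+f*q[0]/q[2],c['cy']+f*q[1]/q[2]
E
python3 - <<'E'
from h import *
a=cam('top','top');b=cam('side','side')
import pickle;pickle.dump((a,b),open('c.pkl','wb'))
for c in(a,b):print({k:c[k] for k in c if k!='img'})
print(robot.current_eef_rot(),robot.current_t())
E
```

```text
{'fovy': 49.912999715826246, 'cx': 278.2394664478963, 'cy': 212.74749795960147, 'eye': array([ 349.1328128 ,   54.76695292, 1220.90904632]), 'orientation': array([-2.9409448 , -0.00886889, -1.58554842])}
{'fovy': 57.821468777285375, 'cx': 277.8029569190482, 'cy': 203.50058967983554, 'eye': array([403.48887725, 697.41045996, 645.69633985]), 'orientation': array([-2.30843105,  0.01587598, -2.89042974])}
[-3.14001675e+00 -3.24104137e-04  2.75982258e+00] 0.1
```

View pics/top.png

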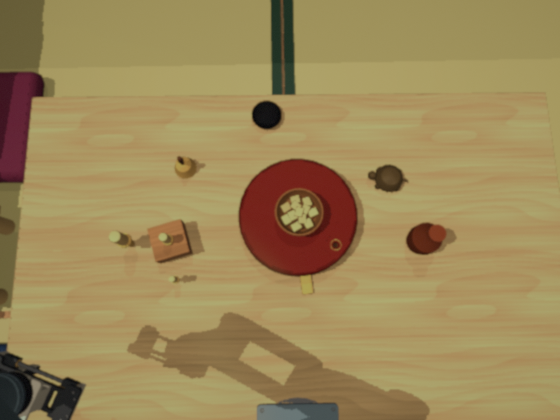

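View pics/side.png

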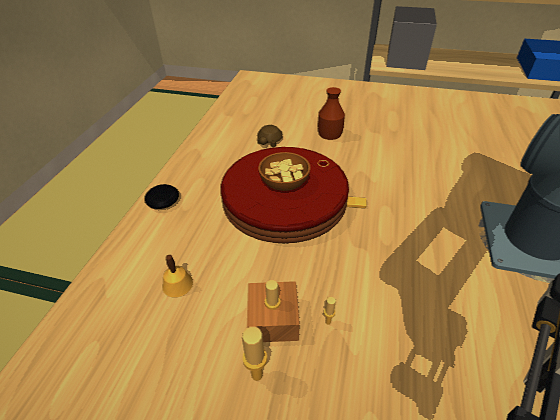

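Top view: disc centre is near (298,217), rim hole (336,244), tongue (306,285), pin in stand with head at (165,239). The oversized and undersized look-alikes are at (118,237) and (172,279). Side view agrees.

Run:
```python
from h import *
import pickle;a,b=pickle.load(open('c.pkl','rb'))
I=a['img'];h=cv2.cvtColor(I,cv2.COLOR_BGR2HSV)
m=cv2.inRange(h,(0,180,40),(8,255,255))|cv2.inRange(h,(172,180,40),(180,255,255));m[:,:230]=0;m[:,370:]=0
c=max(cv2.findContours(m,0,1)[0],key=cv2.contourArea);E=cv2.fitEllipse(cv2.convexHull(c));print(E)
C=onz(a,*E[0],50);print('axis',C,'rad',E[1][0]/2*(1220-50)/ (210/np.tan(np.radians(a['fovy']/2))))
def blob(img,x,y,r,lo,hi,amin=3):
    s=img[y-r:y+r,x-r:x+r];k=cv2.inRange(cv2.cvtColor(s,cv2.COLOR_BGR2HSV),lo,hi)
    n,l,st,ce=cv2.connectedComponentsWithStats(k)
    return [(st[i,4],ce[i]+[x-r,y-r]) for i in range(1,n) if st[i,4]>=amin]
print('stand cand');S=blob(I,165,239,10,(20,60,150),(35,160,255));print(S)
for s in [(165,239)]: print('pin top',onz(a,*s,111))
print('pin side',onz(b,272,285,111))
hol=onz(a,336,244.5,56);ton=onz(a,306.5,285,12)
print('hole',hol,np.linalg.norm((hol-C)[:2]),'tongue',ton,np.linalg.norm((ton-C)[:2]))
print('side hole',onz(b,323,163,56),'side tongue',onz(b,357,202,12))
A=lambda p:np.arctan2(*(p-C)[1::-1])
print('angles',A(hol),A(ton))
v=[cv2.resize(I[200:300,110:210],(400,400),interpolation=2),cv2.resize(I[210:300,295:385],(400,400),interpolation=2)]
cv2.imwrite('pics/crop.png',np.hstack(v))
```

```text
((297.7583923339844, 216.97499084472656), (114.53948211669922, 117.03416442871094), 108.0409164428711)
axis [575.03418095 -10.56936506  50.        ] rad 148.49195785091752
stand cand
[(np.int32(56), array([162.19642857, 236.48214286])), (np.int32(4), array([165.5 , 243.75]))]
pin top [512.03559578 322.85379378 111.        ]
pin side [516.54321208 330.47523408 111.        ]
hole [ 499.69567052 -108.00551554   56.        ] 123.16531400611241 tongue [398.54821545 -31.56584264  12.        ] 177.7305491140689
side hole [ 498.29343965 -108.04799383   56.        ] side tongue [397.05269439 -26.40526557  12.        ]
angles -2.228986499012284 -3.0231795520564373
```

View pics/crop.png

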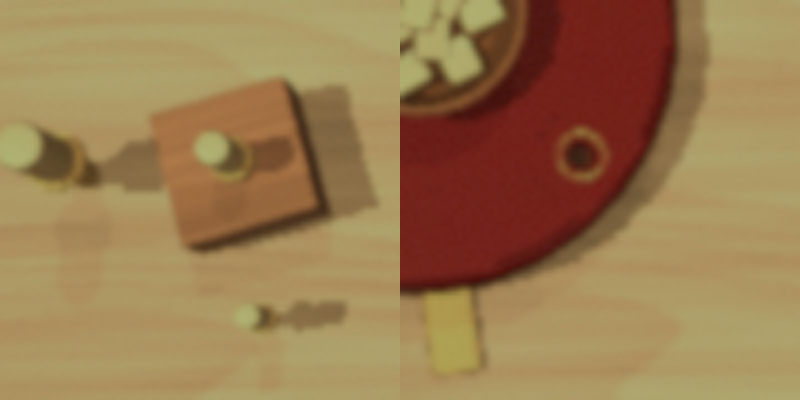

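```bash
sed -i "s/    if save/    c['wrist']=n=='wrist'\n    if save/" h.py
python3 - <<'E'
from h import *
import pickle;a,b=pickle.load(open('c.pkl','rb'))
p=onz(a,162.2,236.5,111);print('pin',p,'stand',onz(a,169.4,240.8,55))
e,d=ray(a,115.2,236.7);f,g=ray(b,252,331)
t=np.linalg.lstsq(np.c_[d,-g],f-e,rcond=None)[0];print('big top',e+d*t[0],f+g*t[1])
robot.move_gripper(0.55)
robot.move_ptp([517,330,200],[np.pi,0,np.pi])
w=cam('wrist','w1');pickle.dump(w,open('w1.pkl','wb'))
print(w['eye'],w['orientation'],w['fovy'],proj(w,[p[0],p[1],111]),proj(w,[575,-10,56]),robot.current_t(),robot.current_qpos())
E
```

```text
pin [518.37994076 329.99546774 111.        ] stand [515.38155941 324.8080349   55.        ]
big top [514.77430203 435.32808542 141.39793857] [517.33030791 435.5405573  141.86503812]
[442.28138428 330.44569086 367.1890586 ] [ 2.86934169e+00 -4.89457680e-04  1.57015461e+00] 65.70646984690485 (np.float64(272.65594498101245), np.float64(211.78531296895162)) (np.float64(16.196238664223586), np.float64(239.95182564509744)) 2.3417 [ 3.88255868e-01  3.83534042e-01  1.40361585e+00  4.18018382e-04
  1.35437179e+00 -1.18376777e+00]
```

View pics/w1.png

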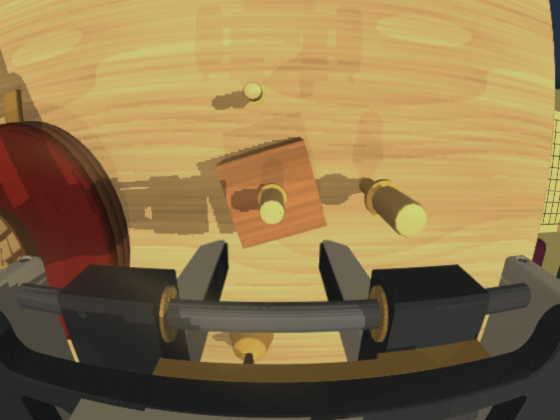

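Wrist view: the pin head is at (272,212), as predicted, and the big look-alike is clear of the gripper. Next I grasp the pin.

Run:
```python
from h import *
import pickle
robot.move_linear([518,330,72],speed=120)
robot.move_gripper(0.0);print('w',robot.current_gripper_width()*93)
robot.move_linear([518,330,190],speed=120)
robot.move_ptp([540,-70,190],[np.pi,0,np.pi])
w=cam('wrist','w2');pickle.dump(w,open('w2.pkl','wb'))
print(robot.current_gripper_width()*93,robot.current_contact_force(),robot.current_t())
print(proj(w,[499,-108,56]),proj(w,[398,-29,12]),proj(w,[540,-70,127]))
```

```text
w 21.33599156650857
21.76234682893595 [-0.08955155  0.60906324 -1.46496977] 6.8083
(np.float64(231.67461763874485), np.float64(153.49027724601328)) (np.float64(311.64629271448047), np.float64(55.094580498550044)) (np.float64(272.2863515630017), np.float64(218.8802136538262))
```

View pics/w2.png

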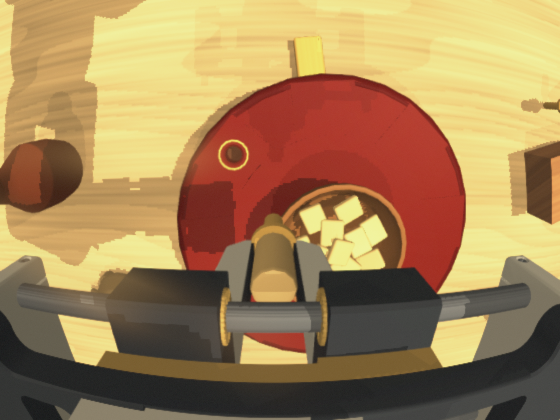

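Rim-hole ring is at (234,154), tongue (310,57), held pin's point (273,218), all close to prediction; pin upright in the grip. Refining hole and axis.

Run:
```python
from h import *
import pickle;w=pickle.load(open('w2.pkl','rb'));a,b=pickle.load(open('c.pkl','rb'))
h=cv2.cvtColor(w['img'],cv2.COLOR_BGR2HSV)
def circ(c,pts,z): 
    P=np.array([onz(c,u,v,z)[:2] for u,v in pts]);
    s=np.linalg.lstsq(np.c_[2*P,np.ones(len(P))],(P**2).sum(1),rcond=None)[0]
    return s[:2],np.sqrt(s[2]+s[0]**2+s[1]**2)
m=cv2.inRange(h,(15,60,110),(40,255,255))[130:180,208:260]
cn=max(cv2.findContours(m,0,1)[0],key=cv2.contourArea)
print('hole',circ(w,cn[:,0]+[208,130],56))
m=cv2.inRange(h,(20,120,200),(32,255,255));m[75:]=0;m[:,:285]=0;m[:,335:]=0
n,l,st,ce=cv2.connectedComponentsWithStats(m)
i=1+st[1:,4].argmax();print('tongue',st[i],ce[i],onz(w,*ce[i],12))
# disc edge in wrist: top edge z=56
m=cv2.inRange(h,(0,150,60),(6,255,255))|cv2.inRange(h,(174,150,60),(180,255,255))
m[:,:170]=0
cn=max(cv2.findContours(m[:240],0,1)[0],key=cv2.contourArea)[:,0]
q=cv2.convexHull(cn)[:,0]; q=np.array([p for p in q if p[1]<235])
print('disc',circ(w,q,54),len(q))
Cs=[]
h=cv2.cvtColor(b['img'],cv2.COLOR_BGR2HSV)
for c,n in((a,'top'),):
    h=cv2.cvtColor(c['img'],cv2.COLOR_BGR2HSV)
    m=cv2.inRange(h,(0,150,40),(8,255,255))|cv2.inRange(h,(172,150,40),(180,255,255));m[:,:230]=0;m[:,370:]=0
    q=cv2.convexHull(max(cv2.findContours(m,0,1)[0],key=cv2.contourArea))[:,0];print('disc top',circ(c,q,52))
```

```text
hole (array([ 500.003428  , -106.99347326]), np.float64(14.137665669893028))
tongue [ 285   30   50   45 1373] [310.47924253  52.72614712] [395.42011319 -30.22090038  12.        ]
disc (array([578.3247971 , -11.55854681]), np.float64(154.5006299993511)) 38
disc top (array([578.72130675, -10.54913283]), np.float64(154.70117859746549))
```

Run:
```python
from h import *
robot.move_linear([500.2,-107.2,135],speed=120)
print(robot.current_contact_force())
s=robot.move_linear([500.2,-107.2,92],speed=40,f_stop=6)
print(s,robot.current_tcp_pos()-[0,0,63],robot.current_contact_force(),robot.current_t())
```

```text
[ 0.15225638 -0.11084418 -1.15926601]
True [ 499.95549363 -107.23786932   33.61787702] [-0.47341162 -0.40106221  5.0594491 ] 8.4833
```

```bash
cat >> h.py <<'E'
C=np.array([579.,-11.6])
def P(th,z,dr=0): return [C[0]+(125+dr)*np.cos(th),C[1]+(125+dr)*np.sin(th),z]
def rf(th):
    f=np.array(robot.current_contact_force());return np.round([f[0]*np.cos(th)+f[1]*np.sin(th),-f[0]*np.sin(th)+f[1]*np.cos(th),f[2]],1)
E
python3 - <<'E'
from h import *
robot.move_linear(P(-2.255,98.5),speed=60);print(rf(-2.255))
for th in np.linspace(-2.3,-2.72,7):
    robot.move_linear(P(th,98.5),speed=60);print(round(th,3),rf(th))
print(robot.current_t(),robot.current_gripper_width()*93)
E
```

```text
[-0.6  0.4 -1. ]
-2.3 [-0.7 -1.4 -1.2]
-2.37 [-1.6 -0.8 -1.5]
-2.44 [-0.9 -1.3 -1.5]
-2.51 [-0.4 -1.7 -1.1]
-2.58 [-1.  -1.2 -1. ]
-2.65 [-1.4 -0.6 -0.7]
-2.72 [-0.4 -0.8 -1.4]
10.7333 21.487618582989786
```

Run:
```python
from h import *
for th in np.arange(-2.74,-3.36,-0.025):
    robot.move_linear(P(th,98),speed=60)
    s=robot.move_linear(P(th,91),speed=40,f_stop=7)
    z=robot.current_tcp_pos()[2]-63;print(round(th,3),s,round(z,2),rf(th))
    if z<32.3: break
    robot.move_linear(P(th,98),speed=60)
print(robot.current_t(),robot.current_gripper_width()*93)
```

```text
-2.74 True 31.7 [-0.5 -0.   2. ]
11.1917 21.73355410835701
```

Run:
```python
from h import *
for th in np.arange(-2.70,-2.86,-0.02):
    robot.move_linear(P(th,98.5),speed=60); f0=rf(th)
    s=robot.move_linear(P(th,91),speed=25,f_stop=7)
    z=robot.current_tcp_pos()[2]-63;print(round(th,3),s,round(z,2),f0,rf(th))
    if not s: break
    robot.move_linear(P(th,98.5),speed=60)
print(robot.current_t(),robot.current_gripper_width()*93)
```

```text
-2.7 True 31.52 [-3.   0.9 -0.2] [-0.3 -0.5  2.9]
-2.72 True 31.36 [-3.5 -0.9  0.1] [-0.1 -0.2  3.4]
-2.74 True 31.21 [-2.3  0.1 -1.6] [-0.1 -0.1  2.6]
-2.76 True 31.02 [-1.9  0.3 -0.8] [ 0.4 -0.9  5.4]
-2.78 True 30.86 [-1.5  0.1 -0.5] [ 0.4 -0.3  5.3]
-2.8 True 30.7 [-1.2 -0.5 -0.9] [ 0.8 -1.   3.6]
-2.82 True 30.52 [-1.1  0.  -1.2] [-0.5  0.3  4.8]
-2.84 True 30.56 [-0.1 -0.9 -1.6] [ 1.2 -0.3  5.3]
17.3833 21.322196050475632
```

The pin creeps up in the grip a little with each probe (about 0.16 mm), so the steady fall isn't the socket. I'll go on with gentler probes and a relative drop criterion.

Run:
```python
from h import *
zp=30.56
for th in np.arange(-2.86,-3.37,-0.025):
    t=zp+63+1.2
    robot.move_linear(P(th,t),speed=60)
    s=robot.move_linear(P(th,t-5),speed=15,f_stop=4)
    z=robot.current_tcp_pos()[2]-63;print(round(th,3),s,round(z,2),rf(th))
    if not s or z<zp-1: break
    zp=z
    robot.move_linear(P(th,z+64.2),speed=60)
print(robot.current_t(),robot.current_gripper_width()*93)
```

```text
-2.86 True 31.11 [ 0.4 -0.6  4.9]
-2.885 True 31.22 [0.5 0.2 5.3]
-2.91 True 31.21 [ 0.3 -0.1  5.4]
-2.935 True 31.21 [0.  0.1 4.4]
-2.96 True 31.24 [-0.5 -0.2  5.6]
-2.985 True 31.21 [ 1.  -0.1  4.6]
-3.01 True 31.19 [ 1.  -0.2  4.4]
-3.035 True 31.13 [ 0.8 -0.7  4.3]
-3.06 True 29.63 [-2.4 -0.9 -0.5]
23.7333 21.419082532321774
```

A drop at -3.06 looks like the chamfer edge. Stepping on in finer steps.

Run:
```python
from h import *
for th in (-3.07,-3.085,-3.10,-3.115,-3.13):
    robot.move_linear(P(th,95),speed=40)
    s=robot.move_linear(P(th,85),speed=20,f_stop=5)
    z=robot.current_tcp_pos()[2]-63;print(th,s,round(z,2),rf(th))
    if not s: break
    robot.move_linear(P(th,95),speed=40)
print(robot.current_t(),robot.current_tcp_pos(),robot.current_gripper_width()*93)
```

```text
-3.07 True 27.46 [-1.5 -2.1 -1.4]
-3.085 False 21.83 [-1.8  0.3 -2.6]
25.475 [454.19874864 -18.67828762  84.83210168] 21.5062842300756
```

The pin has dropped in. Pushing it home.

Run:
```python
from h import *
th=-3.085
s=robot.move_linear(P(th,64),speed=25,f_stop=10)
z=robot.current_tcp_pos()[2]-63;print(s,round(z,2),rf(th),robot.current_t(),robot.current_gripper_width()*93)
```

```text
True 6.98 [0.1 0.2 4.7] 26.0917 21.324771230811567
```

Stopped at 7.0 plus about 2.9 slip, so the point is at about 9.9 mm: home. Releasing and checking.

Run:
```python
from h import *
robot.move_gripper(0.45)
p=P(-3.085,0)
robot.move_linear([p[0],p[1],140],speed=80)
robot.move_linear([p[0]+40,p[1],220],speed=150)
w=cam('wrist','w3');b=cam('side')
print(proj(w,[p[0],p[1],112]),proj(b,[p[0],p[1],62]),proj(b,[p[0],p[1],112]),robot.current_t())
u,v=map(int,proj(b,[p[0],p[1],85]));
cv2.imwrite('pics/both.png',np.hstack([w['img'][:400,80:480],cv2.resize(b['img'][v-70:v+60,u-110:u+20],(400,400),interpolation=2)]))
```

```text
(np.float64(272.72047768453393), np.float64(158.98480452085445)) (np.float64(335.26903717108934), np.float64(184.95994920442467)) (np.float64(337.1213718366081), np.float64(168.26755733993463)) 28.5417
```

View pics/both.png

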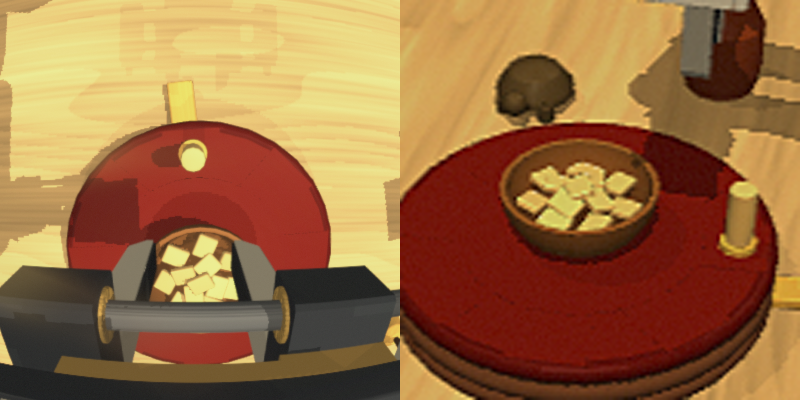

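The view shows the pin upright near the tongue, collar flat on the disc. Its head top is at about row 167, against 168 predicted for fully home. The bowl is standing in the middle.

```bash
python3 -c "
from h import *
print(robot.current_contact_force(),robot.current_t());robot.hand_in()"
```

```text
[ 0.21385974 -0.10031446  0.51113742] 28.5417
the job is handed in; nothing more can be done
```

The turntable is locked: the pin is through the rim hole and fully home in the hidden socket, and I've let go and handed the job in. It took 28.5 s of the 72 s allowed.

- **How it went:** I took the right-sized pin from its stand and set it in the rim hole until its point rested on the foot's plate. I then turned the disc with it, probing gently as I went. The point dropped in just past the tongue's direction, about 0.04 rad beyond my estimate of it.
- **Pin home:** The push stopped with the point at about z = 9.9 mm (10 mm expected), allowing for about 2.9 mm that the pin had slipped in the grip. In the side view its head was at row 167 against 168 predicted, and the collar lay flat on the disc.
- **Surroundings:** In the last pictures the bowl stood in the middle of the disc. The tortoise and flask were undisturbed; I did not look at the bell again. The gripper was clear of everything, with tool force about 0.5 N.
- **What disagreed:** My first probe falsely suggested the socket. It was the pin creeping upwards in the fingers, so I used gentler probes after that. My first estimate of the disc's radius from the top view was also small, 148 mm against 158 mm. Refitting it gave about 155 mm, and the sideways forces while turning stayed low, so the axis position was good enough.

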